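# Start up the dosa station key by key

## Task

Start up the cooking corner with light fingertip presses, in this order: press in the blue key of the white exhaust-fan switch, then the red power key on the induction hob, then the yellow key on top of the round black kitchen timer, so that each key goes in well past half-way and stays in. Press gently, and do not pick up or shove the fan switch or the timer; leave the hob's two grey keys and everything else on the counter alone.

Things in the scene. Friction and masses are not known exactly. Their poses are not given: they have to be found in the camera images.
- blue_key_top (a point): centre of the flat top of the blue key (40 mm wide round key) in the middle of the white square fan switch; 54 mm above the counter when out, sinks with the key, z axis up
- blue_key (a joint): how far the blue fan key is pushed in. 0 = fully out (as at the start), 0.010 m = fully in. Pushed straight down with about 3 N, it stays wherever it is left (no spring); its seat is a rubber spring, so the whole key gives about 0.4 mm more per newton of push (up to 7 mm, then hard), which springs back on release.
- red_key_top (a point): centre of the flat top of the red key (36 mm wide round key), the hob's power key; 89 mm above the counter when out, sinks with the key, z axis up. The hob's three keys stand in one row 80 mm apart along the hob's edge nearest the robot; which place is red changes
- red_key (a joint): how far the red power key is pushed in. 0 = fully out (as at the start), 0.010 m = fully in. Pushed straight down with about 3 N, it stays wherever it is left (no spring); its seat is a rubber spring, so the whole key gives about 0.4 mm more per newton of push (up to 7 mm, then hard), which springs back on release.
- yellow_key_top (a point): centre of the flat top of the yellow key (40 mm wide round key) in the middle of the round black timer; 54 mm above the counter when out, sinks with the key, z axis up
- yellow_key (a joint): how far the yellow timer key is pushed in. 0 = fully out (as at the start), 0.010 m = fully in. Pushed straight down with about 3 N, it stays wherever it is left (no spring); its seat is a rubber spring, so the whole key gives about 0.4 mm more per newton of push (up to 7 mm, then hard), which springs back on release.
- grey_a_key (a joint): how far the first of the hob's two grey keys is pushed in; same kind of key as the red one, to be left out
- grey_b_key (a joint): how far the second grey key is pushed in; to be left out
- grey_a_key_top (a point): centre of the flat top of the first grey key (36 mm wide round key)
- grey_b_key_top (a point): centre of the flat top of the second grey key (36 mm wide round key)
- fan_switch: loose wireless exhaust-fan switch: white square box 90 x 90 mm, 36 mm tall, 0.4 kg, carrying the blue key which stands 18 mm proud when out; origin at the centre of its underside, z up. It stands on the counter to one side of the hob, the timer on the other side; which is on which side changes
- timer: loose kitchen timer: round black puck with white marks, 92 mm wide, 36 mm tall, 0.4 kg, carrying the yellow key which stands 18 mm proud when out; origin at the centre of its underside, z up
- hob: fixed induction hob, white with black glass top, 340 (x, depth) x 280 (y, width) x 65 mm tall; origin at the centre of its underside, its -x edge near the robot carries the keys
- hob_red: fixed square metal bezel, 52 x 52 x 6 mm, on the hob, carrying the red key which stands 18 mm proud of it when out; origin at the centre of its underside
- tawa: black cast iron tawa on the hob, 230 mm wide, 12 mm tall, its handle running 215 mm from the centre along its x axis (away from the robot) and rising to 37 mm; origin at the centre of its underside. Bystander
- ghee_pot: loose steel ghee pot with lid, 90 mm wide, 104 mm tall; origin at the centre of its underside. Bystander
- spatula: loose grey hard silicone spatula lying along its x axis, 305 mm long, 60 mm wide, 12 mm tall; origin underneath, near its middle. Bystander
- tumbler: loose steel tumbler, 72 mm wide, 100 mm tall; origin at the centre of its underside. Bystander
- caddy_lid: clear sliding lid (210 x 110 mm, 4 mm thick, small orange grip) lying loose and half open on the fixed orange plastic caddy (210 x 110 x 60 mm tall) that holds the spoons; origin at the centre of its underside. Bystander
- spoon_a: stainless steel spoon, 160 mm, lying in the caddy; origin underneath. Bystander
- spoon_b: the other stainless steel spoon, as spoon_a. Bystander
Not all that is in view belongs to the job. What is shaped like the timer but purple or turquoise is not meant.

How it is judged:
By the outcome, as a careful person would: the job done as asked, in the order asked, and still so for the second after the job is handed in, with the robot touching nothing.
It also fails if it takes over 51 s, if anything falls off the work surface, if the arm or the gripper's body presses on something with over 40 N, if the wrist force passes 120 N, or if a joint passes its speed limit or range.

## Robot

A 6-joint arm with a two-finger parallel gripper is mounted at the origin on the work surface. World frame = base frame: x ahead of the robot, y to its left, z up, the work surface at z = 0. Lengths are in m, angles in rad, forces in N, time in s.
With the tool pointing down it reaches from about 0.25 to 0.725 m from the base axis. Payload 4 kg.
Tool frame: the origin (TCP) lies on the centre line of the jaws, within the pads' length; the fingertips stand 11 mm ahead of it and the grasp point (between the pads) lies 8 mm behind it; z points along the fingers, x is the direction in which the jaws open and shut, and the axes are right-handed (so a half turn about z gives the same grasp; the last joint's range is limited). The gripper opens to 85 mm and grips with 20 to 120 N. Pads are 22 mm wide; open, the fingers measure 114 mm over their backs; the gripper's body (76 mm by 85 mm) begins 54 mm behind the grasp point. The pads swing forward as they close: fully open they stand 13 mm farther back than shut.
Start: joints at [1.339, 0.241, 0.005, 1.335, 0, 1.571], TCP at [0.115, 0.487, 0.242] pointing down, gripper open.
Joint ranges: [-2.72, 2.72], [-1.05, 1.87], [-1.09, 1.28], [-1.99, 2.15], [-1.42, 1.44], [-3.14, 3.14]. Speed limits (rad/s): [2.79, 2.79, 3.14, 3.14, 3.14, 3.14].

## Interface

Orientations are given as a unit quaternion [x, y, z, w].
In Python, from workcell import bot, viewer, order gives the robot as it stands. The module is installed in compiled form; this text tells all that it offers.
- The arm moves only by the tool send_rows, never from a script. Its argument "increments" is a list that holds one entry, the list of rows, each a list of 4 numbers: the shift along the tool's x, y, z in m, then the turn about the tool's z in degrees. A call has exactly 8 rows; each row shifts and turns the pose as measured when the row begins, along the tool's axes as they then stand; what a row does not reach is not made up. A row lasts 1/10 s, in which the tool goes at most 50 mm and 8.59 degrees, less where a joint would pass 70% of its speed; a pose out of reach is approached as far as the arm can. A call is refused whole if a number of a shift passes 0.05 or a number of a turn 8.59, either way. A call with a gripper value outside its range is refused whole. "hand" is the closure, from -1 (fully open) to 1 (shut), so that 0 is half open, set as the call begins (left out, the last holds). The fingers move at their own pace and stop on an object; the grip force is fixed at half the most. Time passes only in rows, so rows that do not move let the fingers close, or fill a call up. It gives the time, the measured TCP pose, the force and the opening at its end, in the units of the state.
- bot.get_obs(): the state, without advancing time (a new reading comes with each control period).
- viewer.camera(name): name is "scene" or "top"; returns a dict with "image" (400x640x3 uint8, red, green, blue), "range_z" (400x640 float32, m along the optical axis (not along the pixel's ray), 0 where there is no reading), "camera_matrix" (3x3 intrinsics, pixels), "dist" ([k1, k2, p1, p2, k3] as OpenCV has them; the pictures are not rectified), "eye" and "rotation" of the camera in the world. Camera axes: x right, y down, z forward; pixel columns grow to the right and rows downward; lengths in m; the calibration is good to about 2 mm. A picture is of the moment at which its call begins.
- order.job_done(): hands the job in, once; it reports no verdict.
The state is a dict: "clock": time; "joint_pos": joint angles; "joint_vel": joint speeds; "tau": joint torques, N m; "eef_pos": TCP position; "tool_rot": TCP orientation; "ft_force": force on the tool from outside, world axes, zero at the start; "ft_torque": the same for the moment, N m; "grip_width": finger opening in m.
Only numpy, scipy, OpenCV 4.12 (cv2) and the standard library are available. Lean on these libraries where they do the work, as an engineer would, in place of code of your own. Each camera call takes 0.05 s, during which the arm holds its last target.

## Working session

There is one attempt and no reset: what is moved stays moved. The work goes in short steps, Python scripts to look and compute and a tool call to move; the robot and the scene stay as the last step left them, time stands still between calls to the robot, and variables do not carry over. Pictures are saved under pics/ and viewed, and the job is handed in when it is done.

Besides the shell and the picture viewer there is one more tool, called after "Emit:" as a command line: name --argument value ..., lists and objects as JSON in quotes. send_rows: Moves the arm, as the interface text tells. Its arguments: {"type":"object","properties":{"increments":{"type":"array","items":{"type":"array","items":{"type":"array","items":{"type":"number"}}}},"hand":{"type":"number"}},"required":["increments"]}

```bash
mkdir -p pics; cat > h.py <<'E'
import numpy as np, cv2, pickle
from workcell import bot, viewer, order
def cam(n):
    c=viewer.camera(n); pickle.dump({k:np.array(v) for k,v in c.items()},open(n+'.pkl','wb')); return c
def px2w(c,u,v,z=None):
    K=np.array(c['camera_matrix'],float);d=np.array(c['dist'],float)
    p=cv2.undistortPoints(np.array([[[u,v]]],float),K,d)[0,0]
    R=np.array(c['rotation'],float); e=np.array(c['eye'],float)
    ray=R@np.array([p[0],p[1],1.])
    s=c['range_z'][int(round(v)),int(round(u))] if z is None else (z-e[2])/ray[2]
    return e+s*ray
E
python3 - <<'E'
from h import *
o=bot.get_obs();print({k:np.round(v,3) for k,v in o.items()})
for n in('scene','top'):
    c=cam(n);cv2.imwrite(f'pics/{n}0.png',c['image'][:,:,::-1]);print(n,c['eye'],c['rotation'])
E
```

```text
{'clock': np.float64(0.0), 'joint_pos': array([1.339, 0.241, 0.004, 1.335, 0.   , 1.571]), 'joint_vel': array([-0.001, -0.001,  0.001, -0.001,  0.   , -0.001]), 'tau': array([ 0.0000e+00, -3.7232e+01,  2.5241e+01,  1.7000e-02,  0.0000e+00,
       -0.0000e+00]), 'eef_pos': array([0.115, 0.486, 0.241]), 'tool_rot': array([ 0.784,  0.621, -0.001,  0.001]), 'ft_force': array([-0.134, -0.454, -0.014]), 'ft_torque': array([ 0.001,  0.036, -0.003]), 'grip_width': np.float64(0.086)}
scene [ 0.91354917 -0.67495464  1.32099302] [ 0.91896282  0.28701245 -0.07714541 -0.25919063]
top [ 0.39902954 -0.02383485  1.43808997] [-0.70393238  0.70961227 -0.02281728  0.02022367]
```

```bash
sed -i "s/R=np.array(c\['rotation'\],float)/R=Rot.from_quat(np.array(c['rotation'],float)).as_matrix()/; 1a from scipy.spatial.transform import Rotation as Rot" h.py; cat h.py | head -12
```

```text
import numpy as np, cv2, pickle
from scipy.spatial.transform import Rotation as Rot
from workcell import bot, viewer, order
def cam(n):
    c=viewer.camera(n); pickle.dump({k:np.array(v) for k,v in c.items()},open(n+'.pkl','wb')); return c
def px2w(c,u,v,z=None):
    K=np.array(c['camera_matrix'],float);d=np.array(c['dist'],float)
    p=cv2.undistortPoints(np.array([[[u,v]]],float),K,d)[0,0]
    R=Rot.from_quat(np.array(c['rotation'],float)).as_matrix(); e=np.array(c['eye'],float)
    ray=R@np.array([p[0],p[1],1.])
    s=c['range_z'][int(round(v)),int(round(u))] if z is None else (z-e[2])/ray[2]
    return e+s*ray
```

View pics/scene0.png

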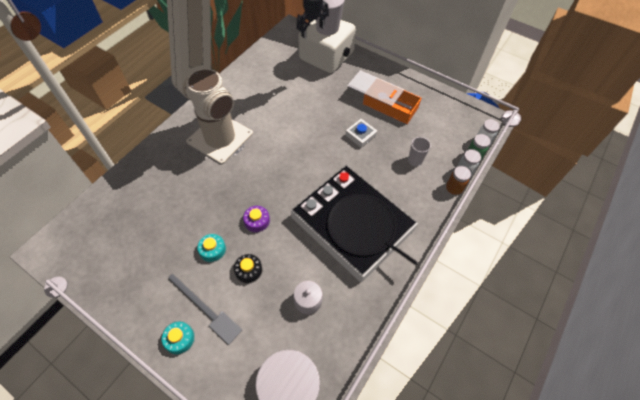

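View pics/top0.png

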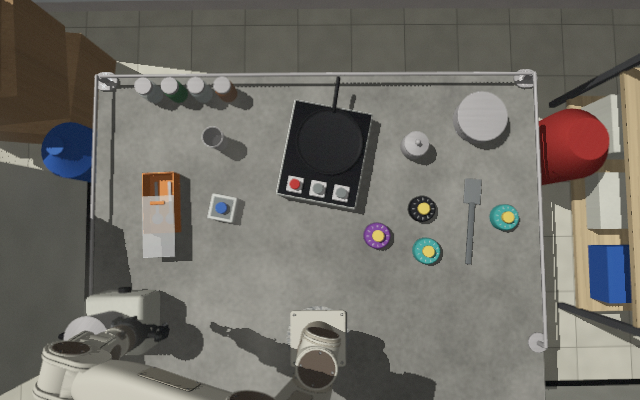

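Top view: the blue key is at (222,208) on the white box. The red key is at (295,184), with greys at (318,188) and (342,193). Yellow-key look-alikes are black (423,208), purple (377,236), turquoise (427,251) and turquoise (505,217). I choose the black one, and will measure and check it in a close crop.

```bash
python3 - <<'E'
from h import *
c=pickle.load(open('top.pkl','rb'));s=pickle.load(open('scene.pkl','rb'))
def find(c,lo,hi,roi):
    im=cv2.cvtColor(c['image'],cv2.COLOR_RGB2HSV);m=cv2.inRange(im,lo,hi)
    x0,y0,x1,y1=roi;mm=np.zeros_like(m);mm[y0:y1,x0:x1]=m[y0:y1,x0:x1]
    n,l,st,ce=cv2.connectedComponentsWithStats(mm);i=1+np.argmax(st[1:,4]);return ce[i],st[i]
T=[('blue',(100,120,60),(125,255,255),(205,190,240,225),(345,118,378,145),.054),
('red',(0,120,80),(8,255,255),(283,174,308,196),(330,165,360,190),.089),
('yellow',(18,110,100),(35,255,255),(408,193,438,224),(232,252,264,285),.054)]
for n,lo,hi,r1,r2,z in T:
  for nm,cc,r in(('top',c,r1),('scene',s,r2)):
    ce,st=find(cc,lo,hi,r);print(n,nm,ce.round(1),st,px2w(cc,*ce,z=z).round(4),px2w(cc,*ce).round(4))
for p in((318,188),(342,193)):print('grey',px2w(c,*p,z=.089).round(3))
im=c['image'][:,:,::-1]
cv2.imwrite('pics/crop0.png',np.hstack([cv2.resize(im[170:250,x:x+100],None,fx=2.6,fy=2.6,interpolation=2) for x in(175,270,375)]))
E
```

```text
blue top [220.9 207.5] [216 202  11  12  97] [0.4561 0.3288 0.054 ] [0.4563 0.3297 0.0502]
blue scene [361.2 128.1] [357 124  10   9  75] [0.4598 0.3263 0.054 ] [0.4581 0.3301 0.0491]
red top [294.5 183.7] [290 179  10  10  78] [0.5327 0.0723 0.089 ] [0.5326 0.0722 0.0902]
red scene [343.6 176.2] [339 172  10  10  81] [0.5361 0.0738 0.089 ] [0.5373 0.0713 0.093 ]
yellow top [423.3 208.1] [417 202  13  13 128] [ 0.4484 -0.3688  0.054 ] [ 0.4484 -0.3691  0.053 ]
yellow scene [246.5 263.9] [240 257  14  15 162] [ 0.4514 -0.3698  0.054 ] [ 0.45   -0.3689  0.0502]
grey [ 0.518 -0.007  0.089]
grey [ 0.5   -0.087  0.089]
```

View pics/crop0.png

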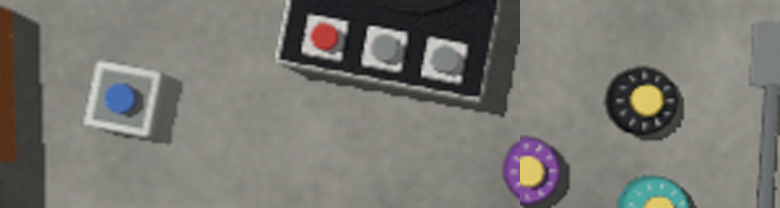

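The crop confirms the choices: blue in the white box, red leftmost on the hob, and the yellow key in the black puck. I'll shut the gripper and move above blue.

Emit:
send_rows --increments '[[[-0.009,0.045,0,0],[-0.009,0.045,0,0],[-0.009,0.045,0,0],[-0.009,0.045,0,0],[-0.009,0.045,0,0],[-0.009,0.045,0,0],[-0.009,0.045,0,0],[0,0,0,0]]]' --hand 1

```text
clock: 0.9
eef_pos: [0.4152, 0.3488, 0.2367]
tool_rot: [0.781, 0.624, -0.004, 0.001]
ft_force: [-0.4, 0.3, -0.4]
grip_width: 0.0003
```

```bash
cat >> h.py <<'E'
TG={'blue':(.458,.3285),'red':(.5345,.073),'yellow':(.4498,-.3693)}
def go(n,z):
    o=bot.get_obs();R=Rot.from_quat(o['tool_rot']).as_matrix();t=np.array([*TG[n],z])
    print('clk',round(float(o['clock']),2),'tcp',np.round(o['eef_pos'],4),'F',np.round(o['ft_force'],1),'w',round(float(o['grip_width']),3),'zaxis',R[:,2].round(3),'vel',np.abs(o['joint_vel']).max().round(3),'q',np.round(o['joint_pos'],2))
    print('tool delta',(R.T@(t-o['eef_pos'])).round(4))
E
python3 -c "
from h import *
go('blue',.12)"
```

```text
clk 0.9 tcp [0.4152 0.3488 0.2367] F [-0.4  0.3 -0.4] w 0.0 zaxis [-0.004 -0.007 -1.   ] vel 0.056 q [ 0.7   0.33  0.12  1.36 -0.    0.92]
tool delta [-0.0095  0.0466  0.1166]
```

Emit:
send_rows --increments '[[[-0.005,0.023,0.02,0],[-0.005,0.023,0.02,0],[0,0,0.02,0],[0,0,0.02,0],[0,0,0.02,0],[0,0,0.016,0],[0,0,0,0],[0,0,0,0]]]'

```text
clock: 1.7
eef_pos: [0.4552, 0.327, 0.1136]
tool_rot: [0.782, 0.623, -0.007, -0.0]
ft_force: [0.0, -0.3, 0.8]
grip_width: 0.0002
```

```bash
python3 -c "
from h import *
go('blue',.075)
c=cam('top');cv2.imwrite('pics/t1.png',cv2.resize(c['image'][130:280,130:330,::-1],None,fx=3.5,fy=3.5,interpolation=2))
c=cam('scene');cv2.imwrite('pics/s1.png',cv2.resize(c['image'][60:210,280:480,::-1],None,fx=3.5,fy=3.5,interpolation=2))"
```

```text
clk 1.7 tcp [0.4552 0.327  0.1136] F [ 0.  -0.3  0.8] w 0.0 zaxis [-0.012 -0.009 -1.   ] vel 0.02 q [ 0.62  0.46 -0.03  1.1  -0.    0.85]
tool delta [0.0025 0.0027 0.0386]
```

View pics/s1.png

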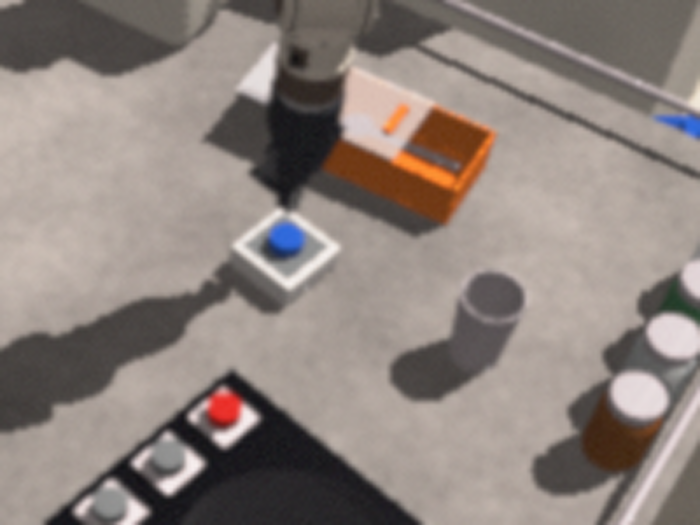

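The view shows the closed fingertip at (287,195), directly above the blue key at (286,238). I'll lower it to just above contact.

Emit:
send_rows --increments '[[[0.0025,0.003,0.012,0],[0,0,0.012,0],[0,0,0.012,0],[0,0,0.003,0],[0,0,0,0],[0,0,0,0],[0,0,0,0],[0,0,0,0]]]'

```text
clock: 2.6
eef_pos: [0.4603, 0.33, 0.074]
tool_rot: [0.782, 0.623, -0.005, -0.0]
ft_force: [0.5, -0.2, 0.3]
grip_width: -0.0
```

```bash
python3 -c "
from h import *
go('blue',.055)"
```

```text
clk 2.6 tcp [0.4603 0.33   0.074 ] F [ 0.5 -0.2  0.3] w -0.0 zaxis [-0.007 -0.006 -1.   ] vel 0.005 q [ 0.62  0.5  -0.07  1.01 -0.    0.85]
tool delta [-0.0018 -0.0018  0.0191]
```

Next, small press steps with force monitoring.

Emit:
send_rows --increments '[[[-0.001,-0.002,0.003,0],[0,0,0.003,0],[0,0,0.003,0],[0,0,0.002,0],[0,0,0.002,0],[0,0,0.002,0],[0,0,0,0],[0,0,0,0]]]'

```text
clock: 3.4
eef_pos: [0.4586, 0.3299, 0.0599]
tool_rot: [0.782, 0.623, -0.003, -0.0]
ft_force: [-0.8, -0.5, 2.1]
grip_width: 0.0003
```

```bash
python3 -c "
from h import *
go('blue',.055)"
```

```text
clk 3.4 tcp [0.4586 0.3299 0.0599] F [-0.8 -0.5  2.1] w 0.0 zaxis [-0.005 -0.004 -1.   ] vel 0.002 q [ 0.62  0.51 -0.1   0.97 -0.    0.85]
tool delta [-0.0014 -0.0002  0.0049]
```

Emit:
send_rows --increments '[[[0,0,0.002,0],[0,0,0.001,0],[0,0,0.001,0],[0,0,0.001,0],[0,0,0,0],[0,0,0,0],[0,0,0,0],[0,0,0,0]]]'

```text
clock: 4.2
eef_pos: [0.4586, 0.3299, 0.0548]
tool_rot: [0.782, 0.623, -0.003, -0.0]
ft_force: [-0.0, -1.1, 2.7]
grip_width: -0.0001
```

```bash
python3 -c "
from h import *
go('blue',.053)"
```

```text
clk 4.2 tcp [0.4586 0.3299 0.0548] F [-0.  -1.1  2.7] w -0.0 zaxis [-0.005 -0.004 -1.   ] vel 0.002 q [ 0.62  0.52 -0.1   0.96 -0.    0.85]
tool delta [-0.0015 -0.0003  0.0018]
```

Emit:
send_rows --increments '[[[0,0,0.001,0],[0,0,0.0005,0],[0,0,0,0],[0,0,0,0],[0,0,0,0],[0,0,0,0],[0,0,0,0],[0,0,0,0]]]'

```text
clock: 5.0
eef_pos: [0.4586, 0.3299, 0.0536]
tool_rot: [0.782, 0.623, -0.003, -0.0]
ft_force: [-0.4, -1.2, 3.7]
grip_width: -0.0001
```

```bash
python3 -c "
from h import *
go('blue',.12)"
```

```text
clk 5.0 tcp [0.4586 0.3299 0.0536] F [-0.4 -1.2  3.7] w -0.0 zaxis [-0.005 -0.003 -1.   ] vel 0.002 q [ 0.62  0.52 -0.1   0.95 -0.    0.85]
tool delta [-0.0018 -0.0005 -0.0664]
```

Force is rising, so the key is near its end stop. I'll lift straight up.

Emit:
send_rows --increments '[[[0,0,-0.005,0],[0,0,-0.01,0],[0,0,-0.02,0],[0,0,-0.03,0],[0,0,-0.03,0],[0,0,-0.02,0],[0,0,0,0],[0,0,0,0]]]'

```text
clock: 5.8
eef_pos: [0.4589, 0.3301, 0.1734]
tool_rot: [0.782, 0.623, -0.004, -0.0]
ft_force: [-0.2, -0.2, -1.0]
grip_width: 0.0001
```

```bash
python3 -c "
from h import *
go('red',.16)"
```

```text
clk 5.8 tcp [0.4589 0.3301 0.1734] F [-0.2 -0.2 -1. ] w 0.0 zaxis [-0.006 -0.004 -1.   ] vel 0.023 q [ 0.62  0.41  0.06  1.23 -0.    0.85]
tool delta [-0.2336  0.1311  0.0141]
```

Emit:
send_rows --increments '[[[-0.033,0.018,0,0],[-0.033,0.018,0,0],[-0.033,0.018,0,0],[-0.033,0.018,0,0],[-0.033,0.018,0,0],[-0.033,0.018,0,0],[-0.033,0.018,0,0],[0,0,0,0]]]'

```text
clock: 6.6
eef_pos: [0.5276, 0.0682, 0.1625]
tool_rot: [0.78, 0.626, -0.011, -0.003]
ft_force: [-0.4, 1.5, 0.3]
grip_width: 0.0002
```

```bash
python3 -c "
from h import *
go('red',.12)
c=cam('top');cv2.imwrite('pics/t2.png',cv2.resize(c['image'][150:270,170:330,::-1],None,fx=4,fy=4,interpolation=2))
r=c['range_z'];K=c['camera_matrix']
print(px2w(c,221,208),px2w(c,220,207))
s=cam('scene');cv2.imwrite('pics/s2.png',cv2.resize(s['image'][100:220,290:450,::-1],None,fx=4,fy=4,interpolation=2)); print(px2w(s,361,128.5))"
```

```text
clk 6.6 tcp [0.5276 0.0682 0.1625] F [-0.4  1.5  0.3] w 0.0 zaxis [-0.022 -0.009 -1.   ] vel 0.048 q [ 0.13  0.37 -0.03  1.19 -0.01  0.35]
tool delta [0.0067 0.0066 0.0423]
[0.45446811 0.32985311 0.04782105] [0.45805604 0.33394781 0.04546627]
[0.45745249 0.3304974  0.04615883]
```

View pics/s2.png

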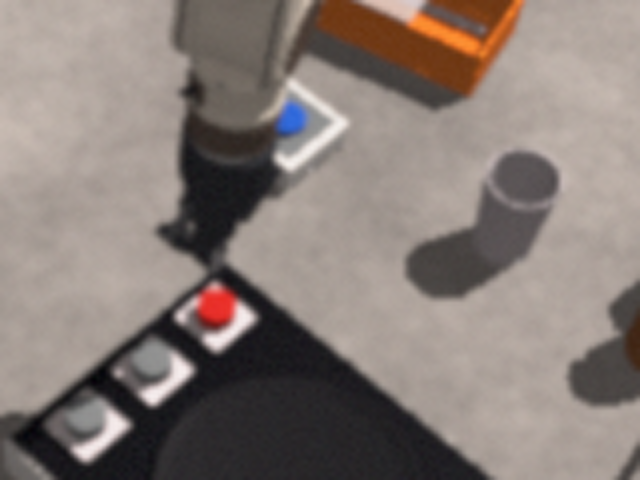

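View pics/t2.png

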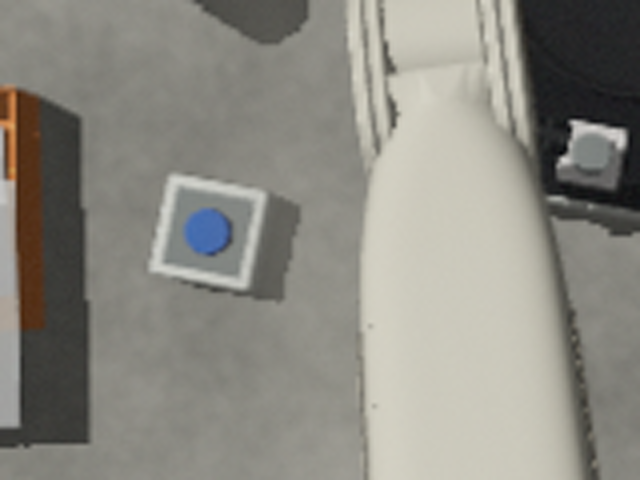

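Blue sits lower and the box hasn't moved. I'll quantify its depth against the box before going on to red.

```bash
cat > d.py <<'E'
from h import *
def depth(c,lo,hi,roi):
    im=cv2.cvtColor(c['image'],cv2.COLOR_RGB2HSV);m=cv2.inRange(im,lo,hi)
    x0,y0,x1,y1=roi;mm=np.zeros_like(m);mm[y0:y1,x0:x1]=m[y0:y1,x0:x1]
    ys,xs=np.nonzero(mm); P=np.array([px2w(c,x,y) for x,y in zip(xs,ys)])
    return len(xs),np.c_[xs,ys].mean(0).round(1),np.median(P,0).round(4),P[:,2].std().round(4)
E
python3 - <<'E'
from d import *
for n,r in(('top',(205,190,240,225)),('scene',(345,118,378,145))):
    c=pickle.load(open(n+'.pkl','rb'));print(n,depth(c,(100,120,60),(125,255,255),r))
c=pickle.load(open('top.pkl','rb'))
print([px2w(c,x,y)[2].round(4) for x,y in((216,200),(230,205),(225,216),(213,214),(245,190),(240,230))])
# unpressed reference: yellow
print('yellow',depth(c,(18,110,100),(35,255,255),(408,193,438,224)))
E
```

```text
top (90, array([221.5, 207.5]), array([0.4563, 0.3296, 0.0425]), np.float64(0.003))
scene (41, array([362.3, 129.6]), array([0.4629, 0.3308, 0.0436]), np.float64(0.0032))
[np.float64(0.0367), np.float64(0.0339), np.float64(0.031), np.float64(0.0371), np.float64(-0.0094), np.float64(0.0037)]
yellow (125, array([423.3, 208. ]), array([ 0.4488, -0.3689,  0.0516]), np.float64(0.0066))
```

Blue is now at 42.5–43.6 mm, about 10 mm in. Next is red.

Emit:
send_rows --increments '[[[0.006,0.006,0,0],[0,0,0.012,0],[0,0,0.012,0],[0,0,0.012,0],[0,0,0.008,0],[0,0,0,0],[0,0,0,0],[0,0,0,0]]]'

```text
clock: 7.5
eef_pos: [0.5304, 0.0845, 0.1119]
tool_rot: [0.775, 0.632, -0.013, -0.006]
ft_force: [-0.0, -0.3, 0.6]
grip_width: -0.0002
```

```bash
python3 -c "
from h import *
go('red',.10)
s=cam('scene');cv2.imwrite('pics/s3.png',cv2.resize(s['image'][120:220,280:400,::-1],None,fx=5,fy=5,interpolation=2))"
```

```text
clk 7.5 tcp [0.5304 0.0845 0.1119] F [-0.  -0.3  0.6] w -0.0 zaxis [-0.028 -0.007 -1.   ] vel 0.008 q [ 0.16  0.42 -0.09  1.09 -0.    0.36]
tool delta [-0.0103  0.0066  0.0118]
```

View pics/s3.png

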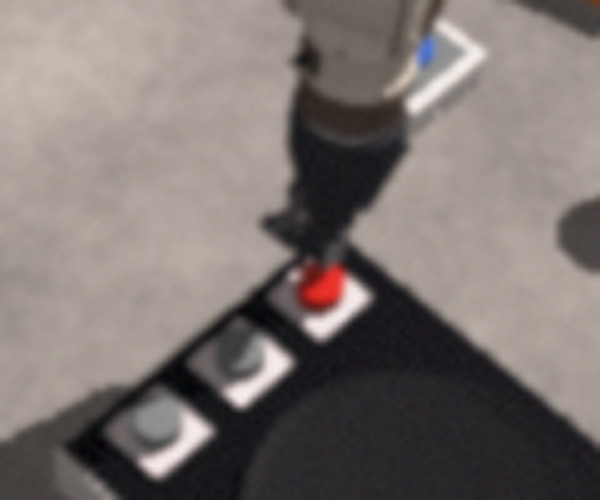

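The fingertip at (325,260) is just above the red key at (320,287). It's about 12 mm off centre, so I'll correct that.

Emit:
send_rows --increments '[[[-0.005,0.004,0,0],[-0.004,0.003,0,0],[0,0,0,0],[0,0,0,0],[0,0,0,0],[0,0,0,0],[0,0,0,0],[0,0,0,0]]]'

```text
clock: 8.35
eef_pos: [0.5375, 0.0728, 0.1139]
tool_rot: [0.775, 0.632, -0.011, -0.005]
ft_force: [0.1, 0.0, 0.6]
grip_width: -0.0
```

```bash
python3 -c "
from h import *
go('red',.089)"
```

```text
clk 8.35 tcp [0.5375 0.0728 0.1139] F [0.1 0.  0.6] w -0.0 zaxis [-0.023 -0.006 -1.   ] vel 0.002 q [ 0.14  0.43 -0.07  1.09 -0.    0.34]
tool delta [-0.0001 -0.0025  0.0249]
```

Emit:
send_rows --increments '[[[0,-0.002,0.004,0],[0,0,0.004,0],[0,0,0.003,0],[0,0,0.003,0],[0,0,0.002,0],[0,0,0.002,0],[0,0,0,0],[0,0,0,0]]]'

```text
clock: 9.15
eef_pos: [0.5351, 0.0734, 0.0951]
tool_rot: [0.775, 0.632, -0.011, -0.005]
ft_force: [-1.0, 0.2, 2.0]
grip_width: -0.0003
```

```bash
python3 -c "
from h import *
go('red',.089)"
```

```text
clk 9.15 tcp [0.5351 0.0734 0.0951] F [-1.   0.2  2. ] w -0.0 zaxis [-0.022 -0.006 -1.   ] vel 0.001 q [ 0.14  0.44 -0.11  1.04 -0.    0.34]
tool delta [-0.0004 -0.0004  0.0061]
```

Emit:
send_rows --increments '[[[0,0,0.002,0],[0,0,0.002,0],[0,0,0.001,0],[0,0,0.001,0],[0,0,0.0005,0],[0,0,0,0],[0,0,0,0],[0,0,0,0]]]'

```text
clock: 9.95
eef_pos: [0.5351, 0.0734, 0.0888]
tool_rot: [0.775, 0.632, -0.01, -0.005]
ft_force: [-0.3, -0.2, 3.9]
grip_width: -0.0004
```

```bash
python3 -c "
from h import *
go('red',.089)"
```

```text
clk 9.95 tcp [0.5351 0.0734 0.0888] F [-0.3 -0.2  3.9] w -0.0 zaxis [-0.022 -0.006 -1.   ] vel 0.001 q [ 0.14  0.45 -0.12  1.03 -0.    0.34]
tool delta [-0.0005 -0.0006 -0.0002]
```

Emit:
send_rows --increments '[[[0,0,-0.005,0],[0,0,-0.01,0],[0,0,-0.02,0],[0,0,-0.03,0],[0,0,-0.03,0],[0,0,-0.01,0],[0,0,0,0],[0,0,0,0]]]'

```text
clock: 10.75
eef_pos: [0.5365, 0.0738, 0.197]
tool_rot: [0.775, 0.632, -0.012, -0.005]
ft_force: [-0.1, -0.0, -0.0]
grip_width: 0.0002
```

```bash
python3 -c "
from h import *
go('yellow',.19)"
```

```text
clk 10.75 tcp [0.5365 0.0738 0.197 ] F [-0.1 -0.  -0. ] w 0.0 zaxis [-0.025 -0.006 -1.   ] vel 0.004 q [ 0.14  0.37  0.06  1.29 -0.    0.34]
tool delta [-0.4514  0.0047  0.012 ]
```

Emit:
send_rows --increments '[[[-0.045,0,0,0],[-0.045,0,0,0],[-0.045,0,0,0],[-0.045,0,0,0],[-0.045,0,0,0],[-0.045,0,0,0],[-0.045,0,0,0],[-0.045,0,0,0]]]'

```text
clock: 11.55
eef_pos: [0.4583, -0.2831, 0.1864]
tool_rot: [0.77, 0.637, -0.017, -0.015]
ft_force: [1.3, 0.4, -0.0]
grip_width: -0.0001
```

```bash
python3 -c "
from d import *
go('yellow',.14)
c=cam('top');s=cam('scene')
print(depth(c,(0,120,80),(8,255,255),(283,174,308,196)));print(depth(s,(0,120,80),(8,255,255),(330,165,360,190)))
for p in((318,188),(342,193)):print('grey',px2w(c,*p).round(3), np.median([px2w(c,p[0]+i,p[1]+j)[2] for i in(-2,-1,0,1,2) for j in (-2,-1,0,1,2)]))"
```

```text
clk 11.55 tcp [ 0.4583 -0.2831  0.1864] F [ 1.3  0.4 -0. ] w -0.0 zaxis [-0.045  0.001 -0.999] vel 0.819 q [-0.54  0.38  0.05  1.28 -0.02 -0.35]
tool delta [-0.0859  0.0099  0.0467]
(74, array([294.6, 183.9]), array([0.5328, 0.0717, 0.0778]), np.float64(0.1571))
(57, array([343.3, 177.9]), array([0.5347, 0.0733, 0.0792]), np.float64(0.0026))
grey [ 0.518 -0.007  0.087] 0.08713246434631361
grey [ 0.5   -0.087  0.087] 0.08747258101897337
```

Red is at about 78–79 mm (10 mm in), and the greys are at 87 mm, so still out. On to yellow.

Emit:
send_rows --increments '[[[0,0,0,0],[-0.02,0.005,0,0],[-0.02,0.004,0.01,0],[-0.02,0,0.015,0],[0,0,0.01,0],[0,0,0,0],[0,0,0,0],[0,0,0,0]]]'

```text
clock: 12.45
eef_pos: [0.4518, -0.3385, 0.1429]
tool_rot: [0.769, 0.638, -0.019, -0.022]
ft_force: [-0.6, -0.4, -0.9]
grip_width: 0.0001
```

```bash
python3 -c "
from h import *
go('yellow',.10)"
```

```text
clk 12.45 tcp [ 0.4518 -0.3385  0.1429] F [-0.6 -0.4 -0.9] w 0.0 zaxis [-0.057  0.01  -0.998] vel 0.017 q [-0.63  0.47  0.06  1.22 -0.03 -0.44]
tool delta [-0.0306  0.0062  0.0426]
```

Emit:
send_rows --increments '[[[-0.015,0.003,0,0],[-0.015,0.003,0.01,0],[0,0,0.012,0],[0,0,0.012,0],[0,0,0.006,0],[0,0,0,0],[0,0,0,0],[0,0,0,0]]]'

```text
clock: 13.25
eef_pos: [0.4503, -0.3704, 0.0995]
tool_rot: [0.769, 0.639, -0.019, -0.022]
ft_force: [-0.2, 0.6, -0.5]
grip_width: 0.0
```

```bash
python3 -c "
from h import *
go('yellow',.075)
s=cam('scene');cv2.imwrite('pics/s4.png',cv2.resize(s['image'][190:310,170:330,::-1],None,fx=4,fy=4,interpolation=2))"
```

```text
clk 13.25 tcp [ 0.4503 -0.3704  0.0995] F [-0.2  0.6 -0.5] w 0.0 zaxis [-0.056  0.009 -0.998] vel 0.003 q [-0.67  0.53  0.06  1.14 -0.03 -0.49]
tool delta [0.001  0.0008 0.0245]
```

View pics/s4.png

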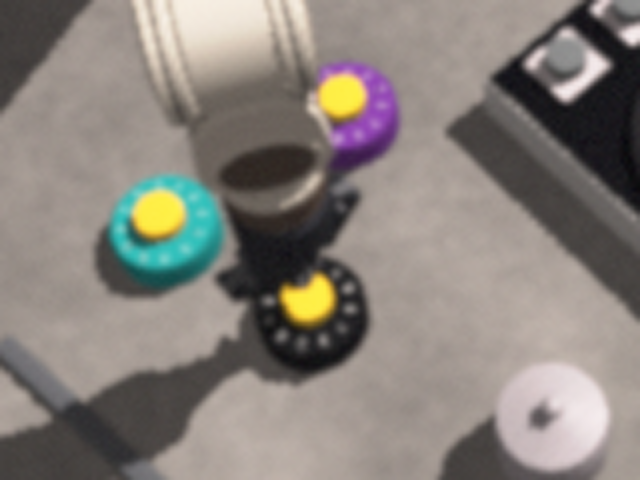

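The fingertip at (300,280) is over the black timer's yellow key at (308,298). I'll lower it.

Emit:
send_rows --increments '[[[0,0.001,0.01,0],[0,0.0005,0.008,0],[0,0.0005,0.005,0],[0,0,0.003,0],[0,0,0,0],[0,0,0,0],[0,0,0,0],[0,0,0,0]]]'

```text
clock: 14.1
eef_pos: [0.4517, -0.3706, 0.0722]
tool_rot: [0.769, 0.639, -0.018, -0.02]
ft_force: [-0.1, -1.1, 0.3]
grip_width: -0.0002
```

```bash
python3 -c "
from h import *
go('yellow',.054)"
```

```text
clk 14.1 tcp [ 0.4517 -0.3706  0.0722] F [-0.1 -1.1  0.3] w -0.0 zaxis [-0.055  0.008 -0.998] vel 0.004 q [-0.67  0.56  0.02  1.08 -0.03 -0.49]
tool delta [ 0.001  -0.0011  0.0183]
```

Emit:
send_rows --increments '[[[0,-0.001,0.003,0],[0,0,0.003,0],[0,0,0.002,0],[0,0.0001,0.002,0],[0,0.0001,0.002,0],[0,0,0,0],[0,0,0,0],[0,0,0,0]]]'

```text
clock: 14.9
eef_pos: [0.4508, -0.3708, 0.0611]
tool_rot: [0.769, 0.639, -0.018, -0.019]
ft_force: [-1.2, 0.9, 1.6]
grip_width: 0.0003
```

```bash
python3 -c "
from h import *
go('yellow',.054)"
```

```text
clk 14.9 tcp [ 0.4508 -0.3708  0.0611] F [-1.2  0.9  1.6] w 0.0 zaxis [-0.052  0.006 -0.999] vel 0.001 q [-0.67  0.57  0.01  1.05 -0.03 -0.49]
tool delta [ 0.0014 -0.0009  0.0072]
```

Emit:
send_rows --increments '[[[0,0.0001,0.002,0],[0,0.0001,0.002,0],[0,0.0001,0.001,0],[0,0,0.001,0],[0,0,0.001,0],[0,0,0,0],[0,0,0,0],[0,0,0,0]]]'

```text
clock: 15.7
eef_pos: [0.4508, -0.3709, 0.054]
tool_rot: [0.769, 0.639, -0.018, -0.019]
ft_force: [-0.4, -0.4, 2.8]
grip_width: 0.0001
```

```bash
python3 -c "
from h import *
go('yellow',.054)"
```

```text
clk 15.7 tcp [ 0.4508 -0.3709  0.054 ] F [-0.4 -0.4  2.8] w 0.0 zaxis [-0.052  0.006 -0.999] vel 0.002 q [-0.67  0.58 -0.    1.04 -0.03 -0.49]
tool delta [ 0.0014 -0.0013  0.    ]
```

It's roughly 10 mm in. I'll lift and retreat clear of the view.

Emit:
send_rows --increments '[[[0,0,-0.005,0],[0,0,-0.01,0],[0,0,-0.02,0],[0,0,-0.03,0],[0,0,-0.04,0],[0,0,-0.04,0],[0,0,-0.02,0],[0,0,0,0]]]'

```text
clock: 16.5
eef_pos: [0.4589, -0.3714, 0.2257]
tool_rot: [0.769, 0.639, -0.019, -0.021]
ft_force: [0.6, 0.4, -0.3]
grip_width: 0.0002
```

Emit:
send_rows --increments '[[[0.03,-0.01,0,0],[0.04,-0.02,0,0],[0.04,-0.02,0,0],[0.04,-0.02,0,0],[0.04,-0.02,0,0],[0.04,-0.02,0,0],[0.02,0,0,0],[0,0,0,0]]]'

```text
clock: 17.3
eef_pos: [0.3897, -0.0968, 0.2221]
tool_rot: [0.77, 0.637, -0.021, -0.025]
ft_force: [0.4, -0.6, 0.8]
grip_width: -0.0001
```

```bash
python3 -c "
from d import *
go('yellow',.2)
c=cam('top');s=cam('scene')
for n,lo,hi,r1,r2 in [('blue',(100,120,60),(125,255,255),(205,190,240,225),(345,118,378,145)),
('red',(0,120,80),(8,255,255),(283,174,308,196),(330,165,360,190)),
('yellow',(18,110,100),(35,255,255),(408,193,438,224),(232,252,264,285))]:
  for cc,r in((c,r1),(s,r2)):
    try: print(n,depth(cc,lo,hi,r))
    except Exception as e: print(n,'hidden')
for p in((318,188),(342,193)):print('grey', np.median([px2w(c,p[0]+i,p[1]+j)[2] for i in(-2,-1,0,1,2) for j in (-2,-1,0,1,2)]))
cv2.imwrite('pics/t5.png',c['image'][:,:,::-1])"
```

```text
clk 17.3 tcp [ 0.3897 -0.0968  0.2221] F [ 0.4 -0.6  0.8] w -0.0 zaxis [-0.063  0.011 -0.998] vel 0.047 q [-0.24  0.11 -0.21  1.31 -0.   -0.05]
tool delta [-0.2565  0.1111  0.0152]
blue (90, array([221.5, 207.5]), array([0.4564, 0.3296, 0.0426]), np.float64(0.0029))
blue (61, array([361.1, 129.2]), array([0.4589, 0.3282, 0.0445]), np.float64(0.0037))
red (74, array([294.6, 183.9]), array([0.5328, 0.0718, 0.0776]), np.float64(0.0028))
red (57, array([343.3, 177.9]), array([0.5355, 0.0741, 0.0793]), np.float64(0.0027))
yellow (117, array([422.9, 208.2]), array([ 0.449 , -0.3706,  0.0418]), np.float64(0.1811))
yellow (156, array([246.8, 264.9]), array([ 0.4513, -0.3695,  0.0422]), np.float64(0.144))
grey 0.08690326453078767
grey 0.08892930978490843
```

View pics/t5.png

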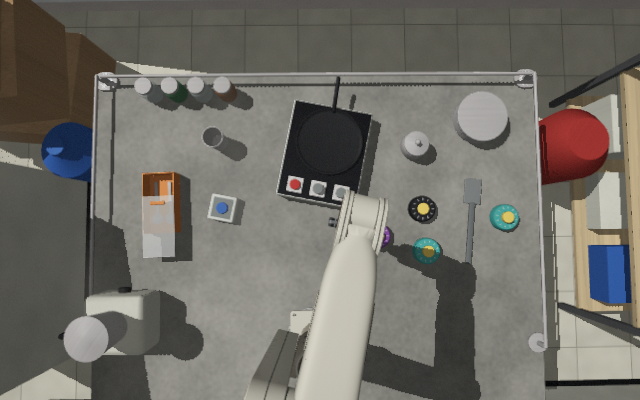

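All three keys are in: blue at (222,208), red at (295,184), yellow at (423,208). The switch, timer and bystanders are where they were, and the arm is clear. Handing in.

```bash
python3 -c "
from h import *
print(order.job_done())"
```

```text
the job is handed in; nothing more can be done
None
```

I pressed the blue fan key, then the red hob key, then the yellow key on the black timer, with the gripper shut and straight downward presses. The arm was then lifted clear, and I handed the job in at about 17.4 s.

- **Key depth:** from camera depth, the key tops ended at about 43–44 mm (blue), 78–79 mm (red) and 42 mm (yellow). That puts each one roughly 10 mm in.
- **Press force:** the highest vertical force I read was 3.9 N, taken at the end of each move rather than continuously.
- **Left alone:** the two grey keys stayed out at 87–89 mm. The key centres matched their starting pixels to about 1 px, so I saw no movement of the switch or timer. In the last top view the other items showed no visible change, though the arm partly hid the purple timer.
- **Disagreements:** the two cameras differed by up to about 2 mm in depth and 3 mm sideways. The yellow depth reading was noisy, with stray pixels giving a large spread, so I used the median there. My first approach to the red key was about 12 mm off centre; I corrected it before touching anything.

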